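# Fingertip check of the spring tongues along a curved rail

### The arm

A 6-joint arm with a two-finger parallel gripper is mounted at the origin on a cart in front of the work surface, level with it; the furniture and walls round the work are solid. World frame = base frame: x ahead of the robot, y to its left, z up, the work surface at z = 0. Lengths are in m, angles in rad, forces in N, time in s.
With the tool pointing down it reaches from about 0.375 to 0.975 m from the base axis. Payload 3.8 kg.
Tool frame: the origin (TCP) lies on the centre line of the jaws, within the pads' length; the fingertips stand 8 mm ahead of it and the grasp point (between the pads) lies 11 mm behind it; z points along the fingers, y is the direction in which the jaws open and shut (so a half turn about z gives the same grasp; the last joint's range is limited). The gripper opens to 85 mm and grips with 20 to 120 N. Pads are 22 mm wide; open, the fingers measure 114 mm over their backs; the gripper's body (76 mm by 85 mm) begins 54 mm behind the grasp point. The pads swing forward as they close: fully open they stand 13 mm farther back than shut.
Start: joints at [-1.334, 0.264, 1.604, -0, 1.274, -0.037], TCP at [0.183, -0.65, 0.239] pointing down, gripper open.
Joint ranges: [-2.63, 2.63], [-0.94, 2.18], [0.31, 2.57], [-1.31, 4.45], [0, 2.66], [-2.55, 2.55]. Speed limits (rad/s): [2.57, 2.57, 3.14, 3.14, 3.14, 3.14].

### API

Orientations are given as a rotation vector (axis times angle).
In Python, from workcell import bot gives the robot as it stands.
- The arm moves only by the tool arm_command, never from a script. Its arguments are lists of equal length, an entry for each row: "slide": the shift along the tool's x, y, z in m, a list of three; "angular": the turn, a rotation vector about the tool's x, y, z in degrees, a list of three; "hand": the finger opening in m, from 0 to 0.0854. A call has exactly 8 rows; each row shifts and turns the pose as measured when the row begins, along the tool's axes as they then stand; what a row does not reach is not made up. A row lasts 1/10 s, in which the tool goes at most 50 mm and 8.59 degrees, less where a joint would pass 70% of its speed; a pose out of reach is approached as far as the arm can. A call is refused whole if a number of a shift passes 0.05 or a number of a turn 8.59, either way. A call with a gripper value outside its range is refused whole. The fingers move at their own pace and stop on an object; "squeeze" is the grip in N (left out, the last holds). Time passes only in rows, so rows that do not move let the fingers close, or fill a call up. It gives the time, the measured TCP pose, the force and the opening at its end, in the units of the state.
- bot.read_state(): the state, without advancing time (a new reading comes with each control period).
- bot.read_camera(name): name is "side" or "top" or "wrist"; returns the picture (480x640x3 uint8, red, green, blue); there is no depth.
- bot.get_calibration(name): a dict with "fx", "fy", "cx", "cy" (pixels), "R" (3x3) and "t" (3): a world point X has camera coordinates R X + t. Camera axes: x right, y down, z forward; pixel columns grow to the right and rows downward; lengths in m; the calibration is good to about 2 mm. The wrist camera is an equidistant fisheye: a pixel r from the principal point sees the ray r / f radians off the axis. A picture is of the moment at which its call begins: read the wrist's pose just before it. get_calibration takes no time and is no camera call; for the wrist camera it gives the pose at the moment of the call.
- bot.finish_job(): hands the job in, once; it reports no verdict.
The state is a dict: "time": time; "q": joint angles; "joint_vel": joint speeds; "joint_torque": joint torques, N m; "tool_pos": TCP position; "tcp_rot": TCP orientation; "wrist_force": force on the tool from outside, world axes, zero at the start; "torque": the same for the moment, N m; "width": opening from 0.0 (shut) to 1.0 (fully open).
Only numpy, scipy, OpenCV 4.12 (cv2) and the standard library are available. Lean on these libraries where they do the work, as an engineer would, in place of code of your own. Each camera call takes 0.05 s, during which the arm holds its last target.

### The job

Check that the spring tongues of the curved guide rail move freely: gently stroke with the fingertips along its row of five tongues, from the upright end block to the open end, pushing each tongue in turn well down into the rail (more than half-way) and letting it spring back up. Do not push hard, shift or lift the rail, and leave the short straight rail and everything else alone.

Things in the scene. Friction and masses are not known exactly. Their poses are not given: they have to be found in the camera images.
- curved_rail: loose heavy rail, 2 to 3 kg, bent to a flat arc (radius 300 mm), 300 mm long, 44 mm wide; tops of its aluminium cheeks 26 mm above the table. Five black spring tongues stand up in a row in its slot. A dark end block, 14 x 44 x 46 mm high, stands at the end next to tongue 1; the other end is open. Origin: middle of the underside, z up; it runs along its y, end block at +y, hollow side to -x
- tongue_1 (a joint): spring tongue 1 of 5 (1 next to the end block; pivots 52 mm apart; block face 27 mm before pivot 1). 12 mm wide, 40 mm long; pivot towards the end block, nose (high end) towards the open end. 0 = up, nose 18 mm above the cheeks; 0.467 rad = flush with the cheeks. Its spring needs 1 to 3 N at the nose and brings it back to 0
- nose_1 (a point): top of the nose (the high, free end) of tongue 1; 44 mm above the table when up, 36 mm from its pivot horizontally; it moves with the tongue
- tongue_2 (a joint): spring tongue 2 of 5 (1 next to the end block; pivots 52 mm apart; block face 27 mm before pivot 1). 12 mm wide, 40 mm long; pivot towards the end block, nose (high end) towards the open end. 0 = up, nose 18 mm above the cheeks; 0.467 rad = flush with the cheeks. Its spring needs 1 to 3 N at the nose and brings it back to 0
- nose_2 (a point): top of the nose (the high, free end) of tongue 2; 44 mm above the table when up, 36 mm from its pivot horizontally; it moves with the tongue
- tongue_3 (a joint): spring tongue 3 of 5 (1 next to the end block; pivots 52 mm apart; block face 27 mm before pivot 1). 12 mm wide, 40 mm long; pivot towards the end block, nose (high end) towards the open end. 0 = up, nose 18 mm above the cheeks; 0.467 rad = flush with the cheeks. Its spring needs 1 to 3 N at the nose and brings it back to 0
- nose_3 (a point): top of the nose (the high, free end) of tongue 3; 44 mm above the table when up, 36 mm from its pivot horizontally; it moves with the tongue
- tongue_4 (a joint): spring tongue 4 of 5 (1 next to the end block; pivots 52 mm apart; block face 27 mm before pivot 1). 12 mm wide, 40 mm long; pivot towards the end block, nose (high end) towards the open end. 0 = up, nose 18 mm above the cheeks; 0.467 rad = flush with the cheeks. Its spring needs 1 to 3 N at the nose and brings it back to 0
- nose_4 (a point): top of the nose (the high, free end) of tongue 4; 44 mm above the table when up, 36 mm from its pivot horizontally; it moves with the tongue
- tongue_5 (a joint): spring tongue 5 of 5 (1 next to the end block; pivots 52 mm apart; block face 27 mm before pivot 1). 12 mm wide, 40 mm long; pivot towards the end block, nose (high end) towards the open end. 0 = up, nose 18 mm above the cheeks; 0.467 rad = flush with the cheeks. Its spring needs 1 to 3 N at the nose and brings it back to 0
- nose_5 (a point): top of the nose (the high, free end) of tongue 5; 44 mm above the table when up, 36 mm from its pivot horizontally; it moves with the tongue
- short_rail: loose heavy straight rail (about 1.8 kg), about 170 mm long, 44 mm wide, same section as the curved one, with three tongues and no end block; not part of the job. Origin: middle of its underside; it runs along its y axis, z up
- short_tongue_1 (a joint): spring tongue 1 of the short straight rail, 0 = up, grows when pushed down; leave alone
- short_tongue_2 (a joint): spring tongue 2 of the short straight rail, 0 = up, grows when pushed down; leave alone
- short_tongue_3 (a joint): spring tongue 3 of the short straight rail, 0 = up, grows when pushed down; leave alone
- small_tin: round biscuit tin standing upright, 66 mm across, 57 mm high, loose; origin: centre of its underside
- tape_roll: roll of tape lying flat, 72 mm across, 25 mm high, loose; origin: centre of its underside
- stapler: desk stapler, 135 x 34 x 49 mm, long along its x, loose; origin: centre of its underside
- glue_stick: glue stick standing upright, 26 mm across, 97 mm high, loose; origin: centre of its underside
There are look-alikes about, which are no part of the job. Leave any yellow look-alike of the short_rail alone.

How it is judged:
On the way, in this order (a step that is already met when the one before it is completed fails the run):
1. the fingertips push the first tongue from the end block more than half-way down (value of joint tongue_1 above 0.235 rad and contact force between the fingers and curved_rail above 0.2 N), for 0.04 s.
2. the fingertips push the second tongue from the end block more than half-way down (value of joint tongue_2 above 0.235 rad and contact force between the fingers and curved_rail above 0.2 N), for 0.04 s.
3. the fingertips push the third tongue from the end block more than half-way down (value of joint tongue_3 above 0.235 rad and contact force between the fingers and curved_rail above 0.2 N), for 0.04 s.
4. the fingertips push the fourth tongue from the end block more than half-way down (value of joint tongue_4 above 0.235 rad and contact force between the fingers and curved_rail above 0.2 N), for 0.04 s.
5. the fingertips push the fifth tongue from the end block more than half-way down (value of joint tongue_5 above 0.235 rad and contact force between the fingers and curved_rail above 0.2 N), for 0.04 s.
At the end, for the whole second after the job is handed in: all five tongues of the curved rail have been pushed more than half-way down (0.235 rad) in order and are up again (under 0.06 rad); both rails and the four loose bystanders stand within 15 mm of where they stood; the curved rail is at rest (value of joint each of tongue_1, tongue_2, tongue_3, tongue_4, tongue_5, short_tongue_1, short_tongue_2, short_tongue_3 below 0.06 rad and distance of each of curved_rail, short_rail, small_tin, tape_roll, stapler, glue_stick from where it was at the start of the episode below 0.015 m and linear speed of curved_rail below 0.01 m/s); the robot touches nothing.
It fails at once if the curved rail is pressed hard (over 25 N) (contact force between the arm and curved_rail above 25 N).
It fails at once if the curved rail is pressed hard with the fingers (over 25 N) (contact force between the fingers and curved_rail above 25 N).
It fails at once if the curved rail is shifted or lifted by more than 15 mm (distance of curved_rail from where it was at the start of the episode above 0.015 m).
It fails at once if the short rail is moved or its tongues are pushed (distance of short_rail from where it was at the start of the episode above 0.015 m or value of joint any of short_tongue_1, short_tongue_2, short_tongue_3 above 0.15 rad).
It fails at once if a bystander is moved by more than 15 mm or knocked over (angle between any of small_tin, tape_roll, stapler, glue_stick's own z axis and vertical above 0.4 rad or distance of any of small_tin, tape_roll, stapler, glue_stick from where it was at the start of the episode above 0.015 m).
It also fails if it takes over 48 s, if anything falls off the work surface, if the arm or the gripper's body presses on something with over 40 N, if the wrist force passes 120 N, or if a joint passes its speed limit or range.

## Working session

There is one attempt and no reset: what is moved stays moved. The work goes in short steps, Python scripts to look and compute and a tool call to move; the robot and the scene stay as the last step left them, time stands still between calls to the robot, and variables do not carry over. Pictures are saved under pics/ and viewed, and the job is handed in when it is done.

Besides the shell and the picture viewer there is one more tool, called after "Request:" in YAML: its name, and indented under it one key for each argument. arm_command: Moves the arm, as the interface text tells. Its arguments: {"type":"object","properties":{"slide":{"type":"array","items":{"type":"array","items":{"type":"number"}}},"angular":{"type":"array","items":{"type":"array","items":{"type":"number"}}},"hand":{"type":"array","items":{"type":"number"}},"squeeze":{"type":"number"}},"required":["slide","angular","hand"]}

```bash
mkdir -p pics
python3 - <<'E'
from workcell import bot
import cv2
for n in ("top","side","wrist"):
    im=bot.read_camera(n); cv2.imwrite(f"pics/{n}0.png",im[:,:,::-1])
s=bot.read_state(); print(s)
for n in ("top","side","wrist"): print(n,bot.get_calibration(n))
E
```

```text
{'time': 0.15, 'q': array([-1.33388883e+00,  2.64586940e-01,  1.60508108e+00, -2.10253270e-05,
        1.27368656e+00, -3.68995674e-02]), 'joint_vel': array([ 0.00061368, -0.00090717, -0.00351291,  0.00014396, -0.00147648,
       -0.00078355]), 'joint_torque': array([-3.21258403e-04, -5.15906060e+01, -3.67959988e+01, -7.94437437e-05,
        8.05257558e-03, -1.70033860e-05]), 'tool_pos': array([ 0.18237999, -0.64931489,  0.23823218]), 'tcp_rot': array([-3.11046177e+00, -4.28523480e-01,  3.07554146e-04]), 'wrist_force': array([0.18718944, 0.5145668 , 0.27578702]), 'torque': array([0.00390993, 0.00109701, 0.02509481]), 'width': 0.9994192010510742}
top {'fx': 439.16129047744215, 'fy': 439.16129047744215, 'cx': 322.2681656190068, 'cy': 237.2174117634729, 'R': array([[-0.00833774, -0.99990008,  0.01141514],
       [-0.99047263,  0.00668885, -0.13754716],
       [ 0.13745707, -0.01245321, -0.99042944]]), 't': array([-0.06119178,  0.53956792,  1.22849684])}
side {'fx': 507.02963121139385, 'fy': 507.02963121139385, 'cx': 321.9535693962949, 'cy': 238.02070328367122, 'R': array([[ 0.9727559 , -0.23120195,  0.01707664],
       [-0.08898959, -0.44039895, -0.89338101],
       [ 0.21407196,  0.867522  , -0.44897524]]), 't': array([-0.55218618,  0.07807813,  1.22438636])}
wrist {'fx': 371.64829954431775, 'fy': 371.64829954431775, 'cx': 319.7936652850714, 'cy': 241.32433212962232, 'R': array([[ 0.2702049 , -0.96280227, -0.00105255],
       [-0.92680814, -0.26039917,  0.27058999],
       [-0.26079874, -0.07213923, -0.96269411]]), 't': array([-0.67622867, -0.03493485,  0.37866809])}
```

View pics/top0.png

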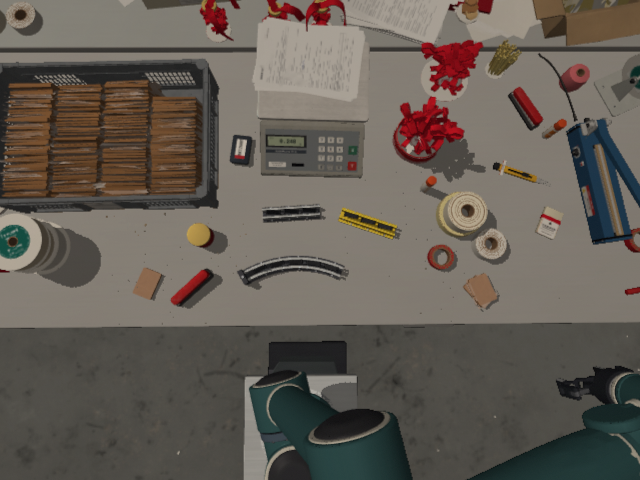

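View pics/side0.png

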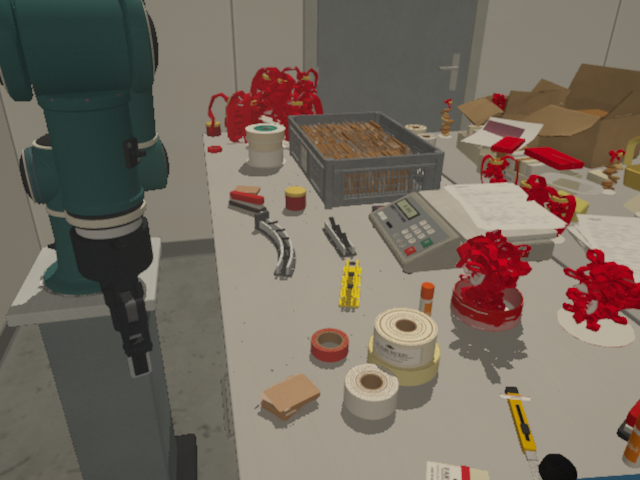

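View pics/wrist0.png

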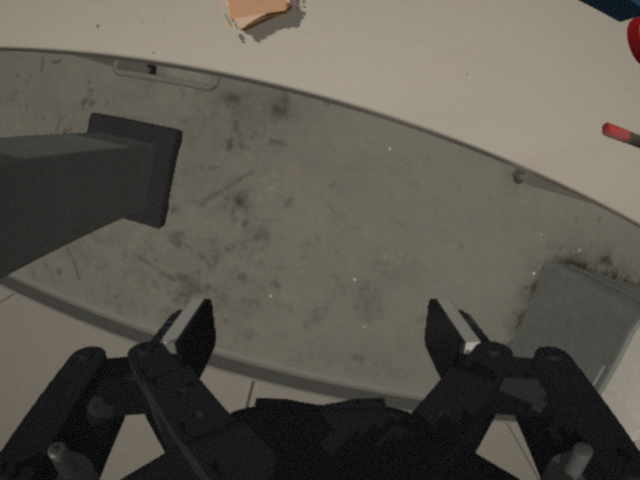

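The top view shows the curved rail at pixels (240–348, 255–283), with its dark block at the left end near (243,275). Things it could be taken for:
- the black straight short rail at (293,213)
- the yellow look-alike at (370,222)

I choose the curved one at (293,268) and check it in a close crop.

Run:
```python
import cv2
im=cv2.imread("pics/top0.png")[240:300,225:360]
cv2.imwrite("pics/c1.png",cv2.resize(im,None,fx=5.9,fy=5.9,interpolation=cv2.INTER_CUBIC))
im=cv2.imread("pics/side0.png")[195:290,220:370]
cv2.imwrite("pics/c2.png",cv2.resize(im,None,fx=5,fy=5,interpolation=cv2.INTER_CUBIC))
```

```text
(no output)
```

View pics/c1.png

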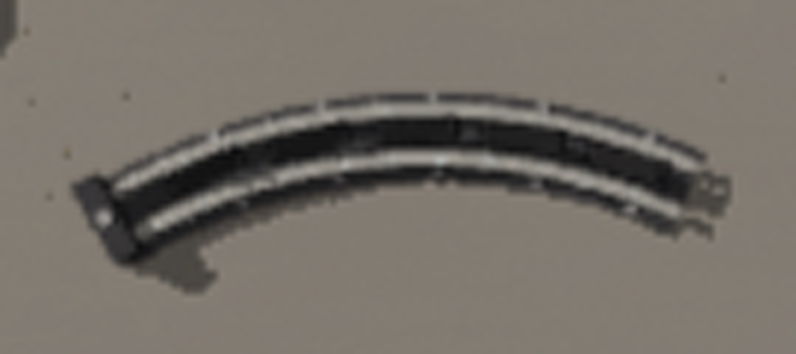

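View pics/c2.png

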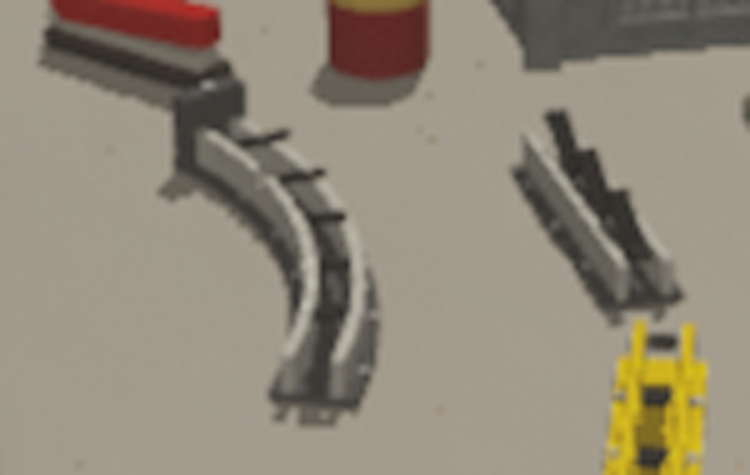

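The crops confirm the choice: dark block at the left end (top pixel ~(242,276)), five tongues in the slot, open end at right ~(346,270). Next I measure the cheek tops, with rays cast onto z = 0.026.

```bash
cat > h.py <<'E'
import numpy as np, cv2
def cast(c,uv,z):
    uv=np.atleast_2d(np.asarray(uv,float))
    d=np.c_[(uv[:,0]-c['cx'])/c['fx'],(uv[:,1]-c['cy'])/c['fy'],np.ones(len(uv))]@c['R']
    o=-c['R'].T@c['t']; z=np.broadcast_to(z,len(uv))
    return o+d*((z-o[2])/d[:,2])[:,None]
def castf(c,uv,z):  # fisheye
    uv=np.atleast_2d(np.asarray(uv,float))
    a=np.c_[uv[:,0]-c['cx'],uv[:,1]-c['cy']]; r=np.hypot(*a.T); th=r/c['fx']
    d=np.c_[a/np.maximum(r,1e-9)[:,None]*np.sin(th)[:,None],np.cos(th)]@c['R']
    o=-c['R'].T@c['t']
    return o+d*((z-o[2])/d[:,2])[:,None]
def projf(c,X):
    p=np.atleast_2d(X)@c['R'].T+c['t']; r=np.hypot(p[:,0],p[:,1]); th=np.arctan2(r,p[:,2])
    return np.c_[c['cx']+c['fx']*th*p[:,0]/r,c['cy']+c['fx']*th*p[:,1]/r]
def proj(c,X):
    p=np.atleast_2d(X)@c['R'].T+c['t']; return np.c_[c['cx']+c['fx']*p[:,0]/p[:,2],c['cy']+c['fy']*p[:,1]/p[:,2]]
E
python3 - <<'E'
from workcell import bot
from h import *
from scipy.optimize import least_squares
c=bot.get_calibration("top"); im=cv2.imread("pics/top0.png")
g=im.min(axis=2); 
sub=g[245:292,236:352]; print(np.percentile(sub,[5,25,50,75,90,95,99]))
bg=np.median(sub)
m=np.zeros_like(g); m[245:292,236:352]=(sub>bg+18)
v,u=np.nonzero(m); P=cast(c,np.c_[u,v],.026)[:,:2]; print(len(P))
def f(p):
    r=np.hypot(P[:,0]-p[0],P[:,1]-p[1]); return np.minimum(abs(r-p[2]-p[3]),abs(r-p[2]+p[3]))
p0=[P[:,0].max()-.31,P[:,1].mean(),.3,.015]
s=least_squares(f,p0,loss='soft_l1',f_scale=.003); print(s.x,np.abs(f(s.x)).mean())
p=s.x
s2=least_squares(lambda q:f([q[0],q[1],.3,q[2]]),[p[0],p[1],.015],loss='soft_l1',f_scale=.003);print(s2.x)
a=np.arctan2(P[:,1]-p[1],P[:,0]-p[0]); ok=abs(f(p))<.004
print("ang range",a[ok].min(),a[ok].max())
print("block top corners z46",cast(c,np.array([[72,188],[97,176],[122,264],[146,250]])/5.9+[225,240],.046).round(4))
print("rail bottom end approx",cast(c,np.array([[705,155],[715,230]])/5.9+[225,240],.026).round(4))
for n,uv,z in (("stapler",(192,287),.04),("tin",(199,233),.057),("tape",(441,257),.025)): print(n,cast(c,uv,z).round(3))
E
```

```text
[ 30.  92. 114. 115. 116. 124. 144.]
178
[0.17029232 0.00910584 0.29856768 0.01215008] 0.0008528244444187404
[0.16881038 0.00905226 0.01215075]
ang range -0.4373670478419985 0.49629480694608746
block top corners z46 [[0.4407 0.1761 0.046 ]
 [0.4463 0.1643 0.046 ]
 [0.4043 0.1516 0.046 ]
 [0.4108 0.1403 0.046 ]]
rail bottom end approx [[ 0.4557 -0.1288  0.026 ]
 [ 0.4191 -0.1331  0.026 ]]
stapler [[0.399 0.304 0.04 ]]
tin [[0.551 0.284 0.057]]
tape [[ 0.481 -0.41   0.025]]
```

Run:
```python
from workcell import bot
from h import *
c=bot.get_calibration("side"); t=bot.get_calibration("top")
C=np.array([.1695,.0091]); th=.414-.12-np.arange(5)*52/300
X=np.c_[C[0]+.3*np.cos(th),C[1]+.3*np.sin(th),np.full(5,.044)]
print(X.round(4)); ps=proj(c,X); pt=proj(t,X); print(ps.round(1),pt.round(1))
for n,p,(x0,y0,x1,y1),k in (("side",ps,(220,195,370,290),5),("top",pt,(225,240,360,300),5.9)):
    im=cv2.imread(f"pics/{n}0.png")[y0:y1,x0:x1]; im=cv2.resize(im,None,fx=k,fy=k,interpolation=cv2.INTER_CUBIC)
    for q in p: cv2.circle(im,tuple(((q-[x0,y0]+.5)*k).astype(int)),3,(0,0,255),1)
    cv2.imwrite(f"pics/chk_{n}.png",im)
print("block face mid side",cast(c,np.array([[190,110],[240,85]])/5.+[220,195],.046))
```

```text
[[ 0.4566  0.096   0.044 ]
 [ 0.4673  0.0452  0.044 ]
 [ 0.4691 -0.0067  0.044 ]
 [ 0.4619 -0.0581  0.044 ]
 [ 0.4459 -0.1075  0.044 ]]
[[274.6 221.9]
 [281.5 229.4]
 [285.4 238. ]
 [286.1 247.4]
 [283.  257.5]] [[265.7 266.1]
 [283.7 262.2]
 [301.9 261.4]
 [320.  263.8]
 [337.4 269.3]]
block face mid side [[0.41580211 0.13247161 0.046     ]
 [0.44770463 0.1612507  0.046     ]]
```

View pics/chk_side.png

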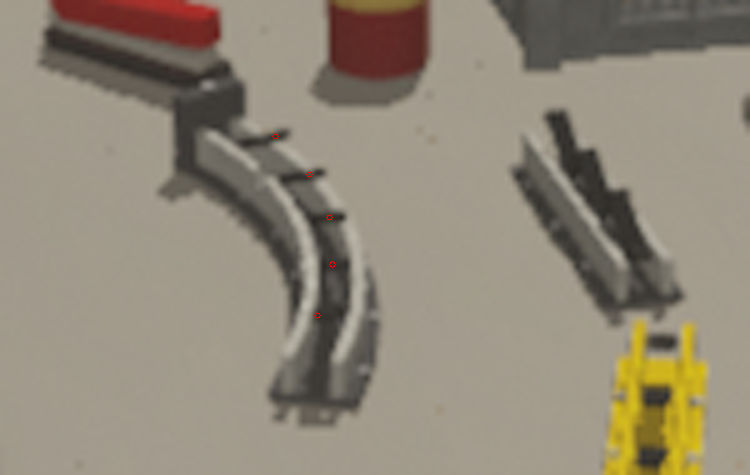

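View pics/chk_top.png

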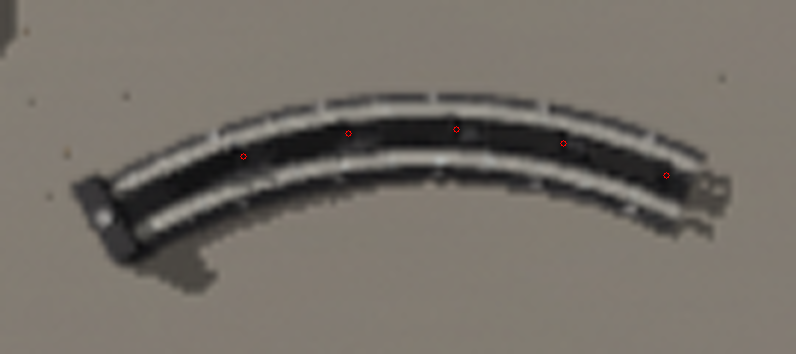

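Both views agree with the projected noses to within about 4 mm. I fly over at height with the fingers shutting.

Request:
arm_command:
  slide:
    - [0.025, -0.035, 0]
    - [0.025, -0.035, 0]
    - [0.025, -0.035, 0]
    - [0.025, -0.035, 0]
    - [0.025, -0.035, 0]
    - [0.025, -0.035, 0]
    - [0.025, -0.035, 0]
    - [0.025, -0.035, 0]
  angular:
    - [0, 0, 0]
    - [0, 0, 0]
    - [0, 0, 0]
    - [0, 0, 0]
    - [0, 0, 0]
    - [0, 0, 0]
    - [0, 0, 0]
    - [0, 0, 0]
  hand: [0, 0, 0, 0, 0, 0, 0, 0]
  squeeze: 20

```text
time: 0.95
tool_pos: [0.3, -0.3178, 0.2338]
tcp_rot: [-3.108, -0.414, 0.002]
wrist_force: [0.9, 1.0, -0.4]
width: -0.0
```

Request:
arm_command:
  slide:
    - [0.025, -0.035, 0]
    - [0.025, -0.035, 0]
    - [0.025, -0.035, 0]
    - [0.025, -0.035, 0]
    - [0.025, -0.035, 0]
    - [0, 0, 0]
    - [0, 0, 0]
    - [0, 0, 0]
  angular:
    - [0, 0, 0]
    - [0, 0, 0]
    - [0, 0, 0]
    - [0, 0, 0]
    - [0, 0, 0]
    - [0, 0, 0]
    - [0, 0, 0]
    - [0, 0, 0]
  hand: [0, 0, 0, 0, 0, 0, 0, 0]

```text
time: 1.75
tool_pos: [0.3758, -0.1024, 0.234]
tcp_rot: [-3.106, -0.426, -0.001]
wrist_force: [0.5, -0.1, 0.3]
width: -0.002
```

Now a wrist picture from here to refine the position.

Run:
```python
from workcell import bot
from h import *
import pickle
c=bot.get_calibration("wrist"); im=bot.read_camera("wrist"); cv2.imwrite("pics/w1.png",im[:,:,::-1]); pickle.dump(c,open("w1.pkl","wb"))
th=.414-.12-np.arange(5)*52/300
X=np.c_[.1695+.3*np.cos(th),.0091+.3*np.sin(th),np.full(5,.044)]
print(projf(c,X).round(0)); print(bot.read_state()['tool_pos'])
```

```text
[[138.  83.]
 [188.  80.]
 [242.  89.]
 [296. 110.]
 [346. 143.]]
[ 0.37572895 -0.10281273  0.23396611]
```

View pics/w1.png

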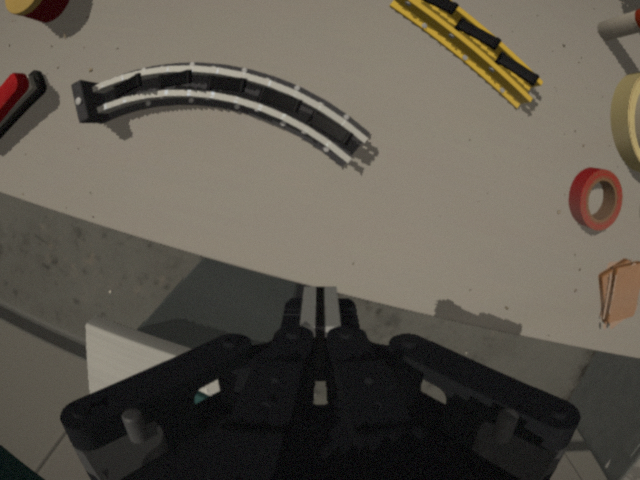

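Run:
```python
from h import *
import pickle
from scipy.optimize import least_squares
c=pickle.load(open("w1.pkl","rb")); im=cv2.imread("pics/w1.png"); g=im.min(axis=2)
x0,y0,x1,y1=65,50,385,175
sub=g[y0:y1,x0:x1]; print(np.percentile(sub,[50,90,97,99]))
m=np.zeros_like(g); m[y0:y1,x0:x1]=sub>np.median(sub)+25
v,u=np.nonzero(m); P=castf(c,np.c_[u,v],.026)[:,:2]
def f(p):
    r=np.hypot(P[:,0]-p[0],P[:,1]-p[1]); return np.minimum(abs(r-p[2]-p[3]),abs(r-p[2]+p[3]))
s=least_squares(f,[.17,.009,.3,.012],loss='soft_l1',f_scale=.003); print(len(P),s.x,abs(f(s.x)).mean())
th=.414-.12-np.arange(5)*52/300
X=np.c_[.1695+.3*np.cos(th),.0091+.3*np.sin(th),np.full(5,.044)]
B=cv2.resize(im[y0:y1,x0:x1],None,fx=2.5,fy=2.5,interpolation=cv2.INTER_CUBIC)
for q in projf(c,X): cv2.circle(B,tuple(((q-[x0,y0]+.5)*2.5).astype(int)),3,(0,0,255),1)
cv2.imwrite("pics/w1c.png",B)
```

```text
[113. 118. 150. 155.]
2486 [0.17206688 0.00894032 0.29971934 0.01213985] 0.0011724436057010048
```

View pics/w1c.png

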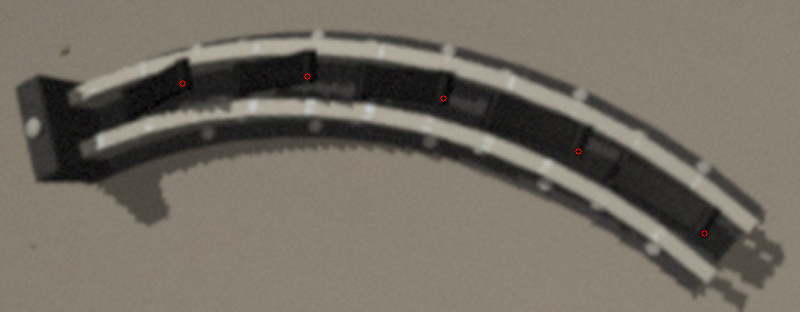

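Request:
arm_command:
  slide:
    - [0.0265, -0.0374, 0]
    - [0.0265, -0.0374, 0]
    - [0.0265, -0.0374, 0]
    - [0.0265, -0.0374, 0]
    - [0.0265, -0.0374, 0]
    - [0, 0, 0.03]
    - [0, 0, 0.04]
    - [0, 0, 0.03]
  angular:
    - [0, 0, 0]
    - [0, 0, 0]
    - [0, 0, 0]
    - [0, 0, 0]
    - [0, 0, 0]
    - [0, 0, -4.7]
    - [0, 0, 0]
    - [0, 0, 0]
  hand: [0, 0, 0, 0, 0, 0, 0, 0]

```text
time: 2.6
tool_pos: [0.468, 0.106, 0.1387]
tcp_rot: [-3.098, -0.508, -0.027]
wrist_force: [-0.7, -0.9, 0.2]
width: 0.003
```

```bash
cat > st.py <<'E'
from workcell import bot
from h import *
from scipy.spatial.transform import Rotation as Ro
s=bot.read_state(); p=s['tool_pos']; R=Ro.from_rotvec(s['tcp_rot']).as_matrix()
C=np.array([.1715,.009]); d=p[:2]-C; th=np.arctan2(d[1],d[0])
print("t",s['time'],"p",p.round(4),"th",th.round(4),"s_past_pivot1 mm",((.414-th)*300).round(1),"r",np.hypot(*d).round(4),"yawdeg-th",np.degrees(np.arctan2(R[1,0],R[0,0])-th).round(2),"tilt",R[:,2].round(4),"F",s['wrist_force'].round(2),"q",s['q'].round(2))
def tool_delta(target): print("tool delta",(R.T@(np.array(target)-p)).round(4))
E
python3 - <<'E'
from st import *
tool_delta([.453,.113,.07])
E
```

```text
t 2.6 p [0.468  0.106  0.1387] th 0.316 s_past_pivot1 mm 29.4 r 0.312 yawdeg-th 0.52 tilt [ 0.0167  0.0048 -0.9998] F [-0.69 -0.86  0.22] q [ 0.17 -0.03  2.13  0.    1.03  1.41]
tool delta [-0.0132 -0.0115  0.0684]
```

Request:
arm_command:
  slide:
    - [0, 0, 0]
    - [-0.0066, -0.0057, 0.015]
    - [-0.0066, -0.0057, 0.015]
    - [0, 0, 0.015]
    - [0, 0, 0.01]
    - [0, 0, 0]
    - [0, 0, 0]
    - [0, 0, 0]
  angular:
    - [0, 0, 0]
    - [0, 0, -1.7]
    - [0, 0, 0]
    - [0, 0, 0]
    - [0, 0, 0]
    - [0, 0, 0]
    - [0, 0, 0]
    - [0, 0, 0]
  hand: [0, 0, 0, 0, 0, 0, 0, 0]

```text
time: 3.4
tool_pos: [0.4561, 0.1033, 0.0848]
tcp_rot: [-3.096, -0.529, -0.025]
wrist_force: [-0.6, -0.2, -0.1]
width: -0.0
```

Run:
```python
from st import *
tool_delta([.453,.113,.06])
im=bot.read_camera("wrist"); cv2.imwrite("pics/w2.png",im[:,:,::-1])
im=bot.read_camera("side"); cv2.imwrite("pics/s2.png",cv2.resize(im[150:290,200:370,::-1],None,fx=4,fy=4,interpolation=cv2.INTER_CUBIC))
```

```text
t 3.4 p [0.4561 0.1033 0.0848] th 0.3199 s_past_pivot1 mm 28.2 r 0.2999 yawdeg-th 1.07 tilt [ 0.0158  0.003  -0.9999] F [-0.61 -0.19 -0.12] q [0.17 0.02 2.19 0.   0.91 1.4 ]
tool delta [-0.0001 -0.0103  0.0248]
```

View pics/w2.png

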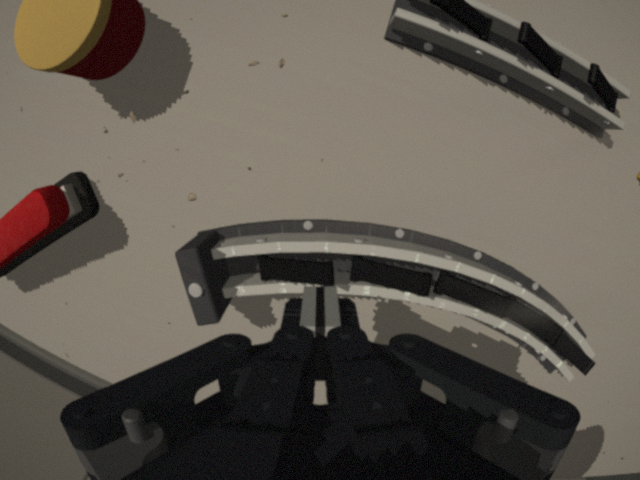

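View pics/s2.png

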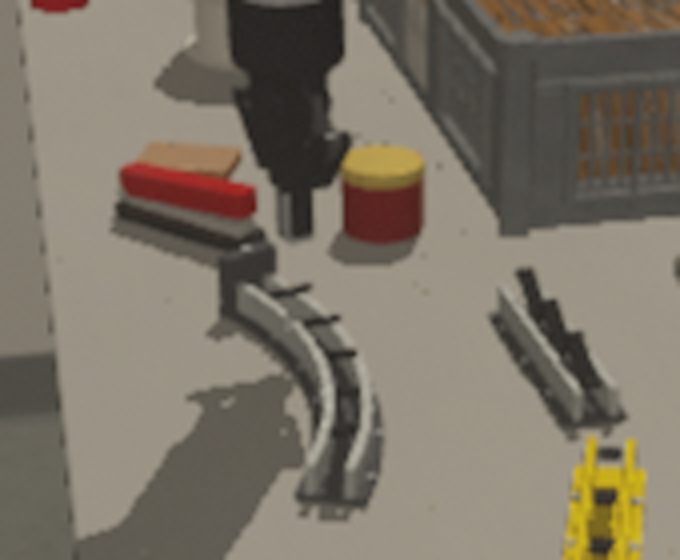

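Request:
arm_command:
  slide:
    - [0, -0.005, 0]
    - [0, -0.005, 0]
    - [0, 0, 0.01]
    - [0, 0, 0.01]
    - [0, 0, 0.005]
    - [0, 0, 0]
    - [0, 0, 0]
    - [0, 0, 0]
  angular:
    - [0, -0.9, 0]
    - [0, 0, 0]
    - [0, 0, 0]
    - [0, 0, 0]
    - [0, 0, 0]
    - [0, 0, 0]
    - [0, 0, 0]
    - [0, 0, 0]
  hand: [0, 0, 0, 0, 0, 0, 0, 0]

```text
time: 4.3
tool_pos: [0.4523, 0.1144, 0.0576]
tcp_rot: [3.094, 0.531, -0.001]
wrist_force: [-0.4, -0.5, 0.2]
width: -0.003
```

Run:
```python
from st import *
tool_delta([.453,.113,.06])
```

```text
t 4.3 p [0.4523 0.1144 0.0576] th 0.3589 s_past_pivot1 mm 16.5 r 0.3 yawdeg-th -1.07 tilt [-4.0e-04 -2.7e-03 -1.0e+00] F [-0.42 -0.47  0.22] q [ 0.2   0.07  2.2  -0.    0.87  1.43]
tool delta [ 0.0002  0.0015 -0.0024]
```

Request:
arm_command:
  slide:
    - [0, 0, 0.002]
    - [0, 0, 0.002]
    - [0, 0, 0.002]
    - [0, 0, 0.002]
    - [0, 0, 0.002]
    - [0, 0, 0.002]
    - [0, 0, 0]
    - [0, 0, 0]
  angular:
    - [0, 0, 0]
    - [0, 0, 0]
    - [0, 0, 0]
    - [0, 0, 0]
    - [0, 0, 0]
    - [0, 0, 0]
    - [0, 0, 0]
    - [0, 0, 0]
  hand: [0, 0, 0, 0, 0, 0, 0, 0]

```text
time: 5.1
tool_pos: [0.4536, 0.1144, 0.0458]
tcp_rot: [3.094, 0.531, 0.003]
wrist_force: [-0.6, -0.2, 2.1]
width: 0.001
```

Run:
```python
from st import *
im=bot.read_camera("wrist"); cv2.imwrite("pics/w3.png",cv2.resize(im[200:400,160:480,::-1],None,fx=2.5,fy=2.5))
```

```text
t 5.1 p [0.4536 0.1144 0.0458] th 0.3575 s_past_pivot1 mm 17.0 r 0.3011 yawdeg-th -1.02 tilt [ 0.0021 -0.0021 -1.    ] F [-0.63 -0.23  2.05] q [ 0.2   0.09  2.21 -0.    0.84  1.43]
```

View pics/w3.png

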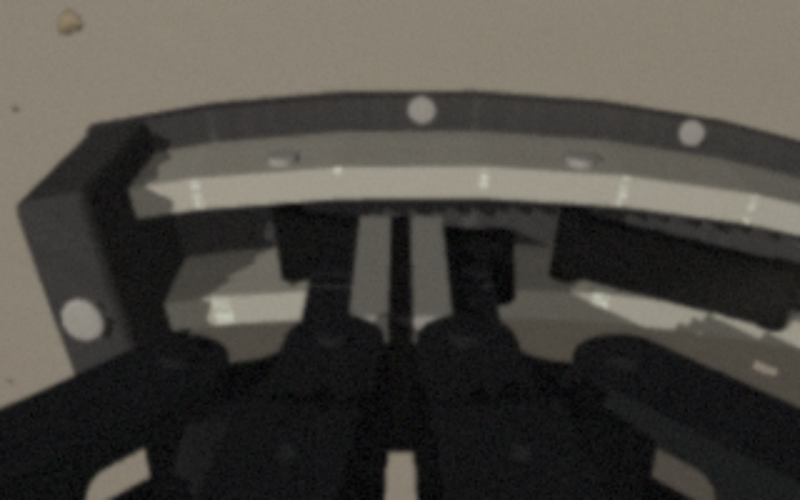

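Request:
arm_command:
  slide:
    - [0, 0, 0.0015]
    - [0, 0, 0.0015]
    - [0, 0, 0.0015]
    - [0, 0, 0.001]
    - [0, 0, 0]
    - [0, 0, 0]
    - [0, 0, 0]
    - [0, 0, 0]
  angular:
    - [0, 0, 0]
    - [0, 0, 0]
    - [0, 0, 0]
    - [0, 0, 0]
    - [0, 0, 0]
    - [0, 0, 0]
    - [0, 0, 0]
    - [0, 0, 0]
  hand: [0, 0, 0, 0, 0, 0, 0, 0]

```text
time: 5.95
tool_pos: [0.4545, 0.1142, 0.0408]
tcp_rot: [3.093, 0.531, 0.005]
wrist_force: [-0.2, -0.7, 2.8]
width: 0.002
```

Run:
```python
from st import *
im=bot.read_camera("side"); cv2.imwrite("pics/s3.png",cv2.resize(im[180:280,220:340,::-1],None,fx=6,fy=6,interpolation=cv2.INTER_CUBIC))
```

```text
t 5.95 p [0.4545 0.1142 0.0408] th 0.3558 s_past_pivot1 mm 17.5 r 0.3019 yawdeg-th -0.9 tilt [ 0.0038 -0.0025 -1.    ] F [-0.25 -0.73  2.78] q [ 0.2   0.09  2.21 -0.    0.83  1.43]
```

View pics/s3.png

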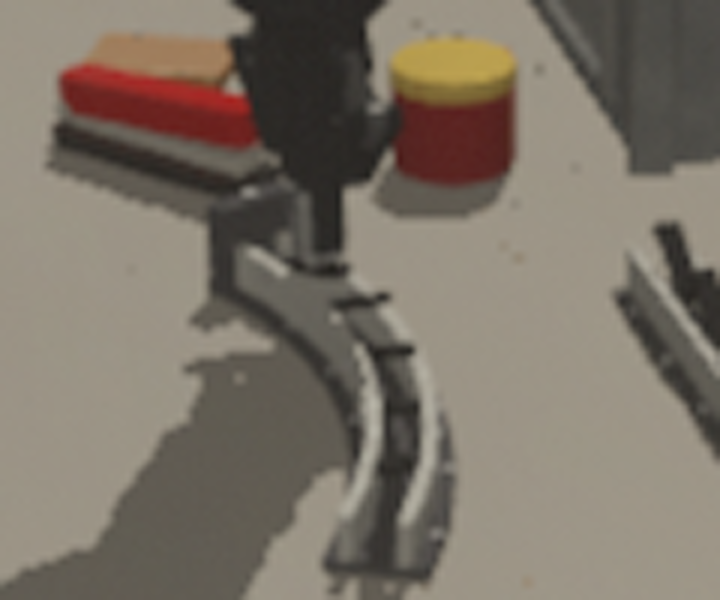

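Request:
arm_command:
  slide:
    - [0, 0, 0.0015]
    - [0, 0, 0.0013]
    - [0, 0.004, 0]
    - [0, 0.007, 0]
    - [0, 0.007, 0]
    - [0, 0.007, 0]
    - [0, 0.007, 0]
    - [0, 0, 0]
  angular:
    - [0, 0, 0]
    - [0, 0, 0]
    - [0, 0, 0]
    - [0, 0, 1.34]
    - [0, 0, 1.34]
    - [0, 0, 1.34]
    - [0, 0, 1.34]
    - [0, 0, 0]
  hand: [0, 0, 0, 0, 0, 0, 0, 0]

```text
time: 6.8
tool_pos: [0.4651, 0.0817, 0.0377]
tcp_rot: [3.118, 0.371, 0.006]
wrist_force: [-1.6, 1.4, 2.0]
width: -0.003
```

```bash
python3 -c "
from st import *"
```

```text
t 6.8 p [0.4651 0.0817 0.0377] th 0.2428 s_past_pivot1 mm 51.3 r 0.3025 yawdeg-th -0.33 tilt [ 4.e-03 -8.e-04 -1.e+00] F [-1.59  1.38  2.02] q [ 0.12  0.11  2.21 -0.    0.83  1.46]
```

Request:
arm_command:
  slide:
    - [-0.0004, 0.007, -0.0005]
    - [-0.0004, 0.007, 0]
    - [-0.0004, 0.007, 0]
    - [-0.0004, 0.007, 0]
    - [-0.0004, 0.007, 0]
    - [0, 0.007, 0]
    - [0, 0.007, 0]
    - [0, 0, 0]
  angular:
    - [0, -0.2, 1.34]
    - [0, 0, 1.34]
    - [0, 0, 1.34]
    - [0, 0, 1.34]
    - [0, 0, 1.34]
    - [0, 0, 1.34]
    - [0, 0, 1.34]
    - [0, 0, 0]
  hand: [0, 0, 0, 0, 0, 0, 0, 0]

```text
time: 7.6
tool_pos: [0.4716, 0.0282, 0.0384]
tcp_rot: [3.139, 0.091, 0.001]
wrist_force: [0.4, 3.0, 1.6]
width: 0.003
```

Run:
```python
from st import *
im=bot.read_camera("wrist"); cv2.imwrite("pics/w4.png",im[:,:,::-1])
```

```text
t 7.6 p [0.4716 0.0282 0.0384] th 0.0639 s_past_pivot1 mm 105.0 r 0.3007 yawdeg-th -0.35 tilt [ 7.0e-04 -1.8e-03 -1.0e+00] F [0.37 2.99 1.6 ] q [ 0.01  0.11  2.2  -0.    0.83  1.52]
```

View pics/w4.png

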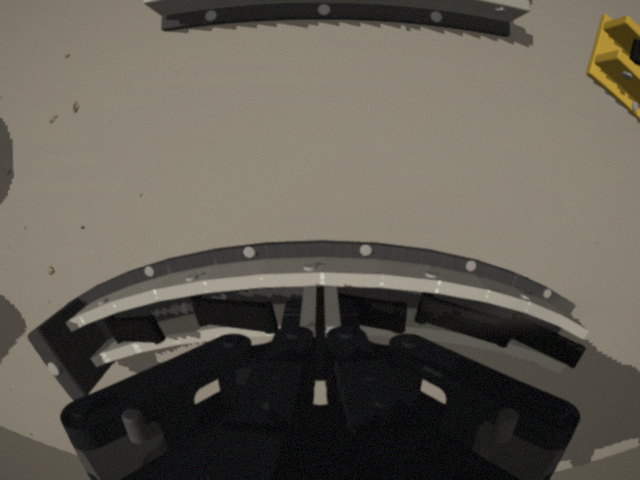

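Request:
arm_command:
  slide:
    - [0, 0.007, -0.0002]
    - [0, 0.007, 0]
    - [0, 0, 0]
    - [0, 0, 0]
    - [0, 0, 0]
    - [0, 0, 0]
    - [0, 0, 0]
    - [0, 0, 0]
  angular:
    - [0, 0, 1.34]
    - [0, 0, 1.34]
    - [0, 0, 0]
    - [0, 0, 0]
    - [0, 0, 0]
    - [0, 0, 0]
    - [0, 0, 0]
    - [0, 0, 0]
  hand: [0, 0, 0, 0, 0, 0, 0, 0]

```text
time: 8.45
tool_pos: [0.4724, 0.014, 0.0389]
tcp_rot: [3.14, 0.014, 0.001]
wrist_force: [-1.5, 0.7, 3.1]
width: 0.004
```

Run:
```python
from st import *
im=bot.read_camera("side"); cv2.imwrite("pics/s5.png",cv2.resize(im[190:280,230:320,::-1],None,fx=6.6,fy=6.6,interpolation=cv2.INTER_CUBIC))
im=bot.read_camera("wrist"); cv2.imwrite("pics/w5.png",cv2.resize(im[220:400,160:480,::-1],None,fx=2.5,fy=2.5))
```

```text
t 8.45 p [0.4724 0.014  0.0389] th 0.0166 s_past_pivot1 mm 119.2 r 0.3009 yawdeg-th -0.46 tilt [ 9.0e-04 -1.4e-03 -1.0e+00] F [-1.54  0.72  3.08] q [-0.02  0.11  2.2  -0.    0.83  1.54]
```

View pics/s5.png

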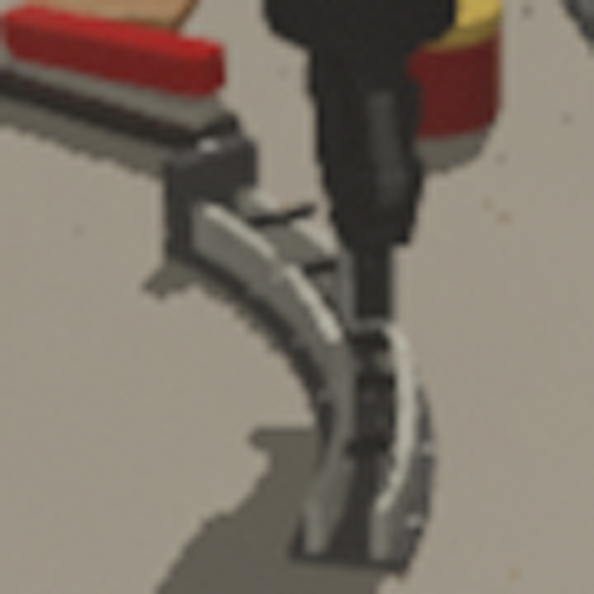

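View pics/w5.png

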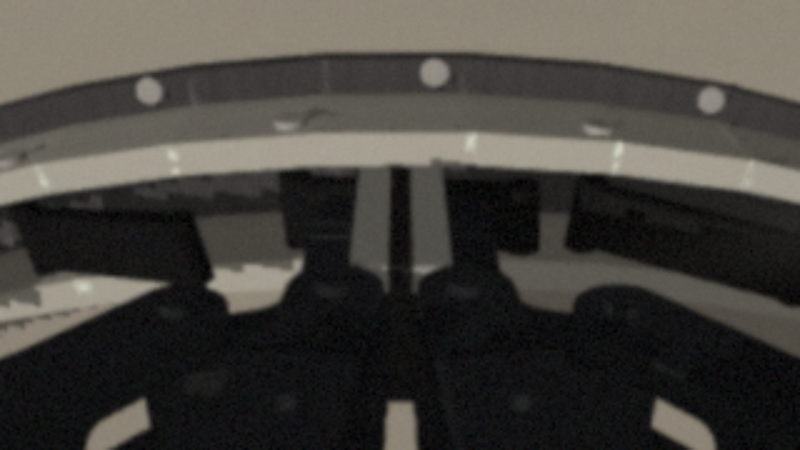

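Run:
```python
from st import *
c=bot.get_calibration("wrist")
for z in (.026,.03,.035,.04,.044):
    X=castf(c,[[375.2,319.2],[375.2,292]],z)[:,:2]-C
    print(z,"s from pivot3 mm",((.414-np.arctan2(X[:,1],X[:,0]))*300-104).round(1),"r",np.hypot(*X.T).round(4))
t=projf(c,[[p[0]+dx,p[1]-0.0+dy,.030] for dx in(-.011,.011) for dy in (-.0145,.0145)]); print(t.round(0))
```

```text
t 8.55 p [0.4724 0.014  0.0389] th 0.0166 s_past_pivot1 mm 119.2 r 0.3009 yawdeg-th -0.46 tilt [ 9.0e-04 -1.3e-03 -1.0e+00] F [-0.65  0.81  1.88] q [-0.02  0.11  2.2  -0.    0.83  1.54]
0.026 s from pivot3 mm [42.7 40.9] r [0.2932 0.3065]
0.03 s from pivot3 mm [41.9 40.1] r [0.2952 0.3082]
0.035 s from pivot3 mm [40.8 39.2] r [0.2977 0.3103]
0.04 s from pivot3 mm [39.8 38.2] r [0.3003 0.3124]
0.044 s from pivot3 mm [38.9 37.5] r [0.3024 0.3141]
[[348. 328.]
 [282. 328.]
 [350. 282.]
 [281. 282.]]
```

Request:
arm_command:
  slide:
    - [-0.0002, 0.007, 0.0005]
    - [-0.0002, 0.007, 0.0002]
    - [-0.0002, 0.007, 0]
    - [0, 0.007, 0]
    - [0, 0.007, 0]
    - [0, 0.007, 0]
    - [0, 0.007, 0]
    - [0, 0, 0]
  angular:
    - [0, 0, 1.3]
    - [0, 0, 1.3]
    - [0, 0, 1.3]
    - [0, 0, 1.3]
    - [0, 0, 1.3]
    - [0, 0, 1.3]
    - [0, 0, 1.3]
    - [0, 0, 0]
  hand: [0, 0, 0, 0, 0, 0, 0, 0]

```text
time: 9.35
tool_pos: [0.4684, -0.0393, 0.0382]
tcp_rot: [3.13, -0.26, 0.002]
wrist_force: [0.2, 1.8, 2.9]
width: -0.0
```

```bash
python3 -c "
from st import *"
```

```text
t 9.35 p [ 0.4684 -0.0393  0.0382] th -0.1614 s_past_pivot1 mm 172.6 r 0.3008 yawdeg-th -0.26 tilt [ 1.4e-03 -8.0e-04 -1.0e+00] F [0.17 1.85 2.85] q [-0.14  0.1   2.21 -0.    0.83  1.6 ]
```

Request:
arm_command:
  slide:
    - [-0.0002, 0.007, 0.0002]
    - [-0.0002, 0.007, 0]
    - [0, 0.007, 0]
    - [0, 0.007, 0]
    - [0, 0.007, 0]
    - [0, 0.007, 0]
    - [0, 0.007, 0]
    - [0, 0, 0]
  angular:
    - [0, 0, 1.34]
    - [0, 0, 1.34]
    - [0, 0, 1.34]
    - [0, 0, 1.34]
    - [0, 0, 1.34]
    - [0, 0, 1.34]
    - [0, 0, 1.34]
    - [0, 0, 0]
  hand: [0, 0, 0, 0, 0, 0, 0, 0]

```text
time: 10.15
tool_pos: [0.4555, -0.0911, 0.0382]
tcp_rot: [3.095, -0.538, 0.004]
wrist_force: [-0.2, 1.7, 2.7]
width: 0.002
```

```bash
python3 -c "
from st import *"
```

```text
t 10.15 p [ 0.4555 -0.0911  0.0382] th -0.3389 s_past_pivot1 mm 225.9 r 0.3011 yawdeg-th -0.32 tilt [ 2.1e-03 -8.0e-04 -1.0e+00] F [-0.15  1.66  2.7 ] q [-0.25  0.09  2.22 -0.    0.83  1.66]
```

Request:
arm_command:
  slide:
    - [-0.0002, 0.007, 0.0002]
    - [-0.0002, 0.007, 0]
    - [0, 0.007, 0]
    - [0, 0.007, 0]
    - [0, 0.007, 0]
    - [0, 0.007, 0]
    - [0, 0.007, 0]
    - [0, 0, 0]
  angular:
    - [0, -0.1, 1.34]
    - [0, 0, 1.34]
    - [0, 0, 1.34]
    - [0, 0, 1.34]
    - [0, 0, 1.34]
    - [0, 0, 1.34]
    - [0, 0, 1.34]
    - [0, 0, 0]
  hand: [0, 0, 0, 0, 0, 0, 0, 0]

```text
time: 10.95
tool_pos: [0.431, -0.1402, 0.0367]
tcp_rot: [3.033, -0.81, -0.005]
wrist_force: [-0.5, 0.3, 0.3]
width: -0.001
```

Run:
```python
from st import *
im=bot.read_camera("wrist"); cv2.imwrite("pics/w6.png",im[:,:,::-1])
```

```text
t 10.95 p [ 0.431  -0.1402  0.0367] th -0.5218 s_past_pivot1 mm 280.7 r 0.2994 yawdeg-th -0.01 tilt [-0.0037 -0.0012 -1.    ] F [-0.51  0.28  0.28] q [-0.37  0.08  2.24 -0.    0.83  1.73]
```

View pics/w6.png

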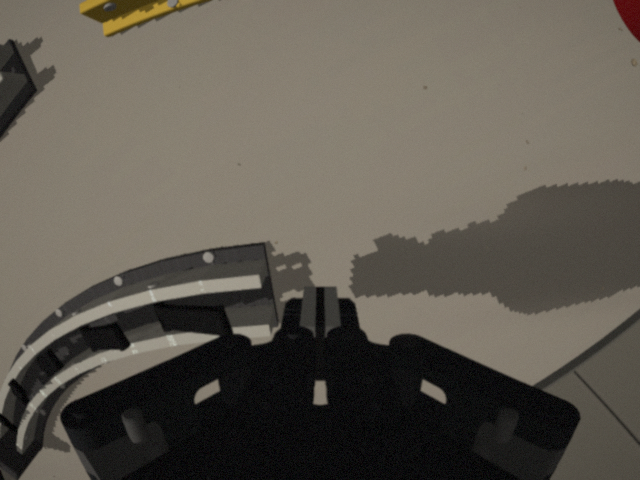

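The wrist picture shows the fingers clear of the open end, the rail end at ~(268,290), and tongue 5 up again at (195,318). I lift straight up.

Request:
arm_command:
  slide:
    - [0, 0, -0.02]
    - [0, 0, -0.04]
    - [0, 0, -0.04]
    - [0, 0.02, -0.04]
    - [0, 0.04, -0.03]
    - [0, 0.04, 0]
    - [0, 0.04, 0]
    - [0, 0, 0]
  angular:
    - [0, 0, 0]
    - [0, 0, 0]
    - [0, 0, 0]
    - [0, 0, 0]
    - [0, 0, 0]
    - [0, 0, 0]
    - [0, 0, 0]
    - [0, 0, 0]
  hand: [0, 0, 0, 0, 0, 0, 0, 0]

```text
time: 11.8
tool_pos: [0.36, -0.2645, 0.2145]
tcp_rot: [3.033, -0.799, -0.006]
wrist_force: [0.1, 0.3, -0.2]
width: -0.003
```

Request:
arm_command:
  slide:
    - [0, 0, 0]
    - [0, 0, 0]
    - [0, 0, 0]
    - [0, 0, 0]
    - [0, 0, 0]
    - [0, 0, 0]
    - [0, 0, 0]
    - [0, 0, 0]
  angular:
    - [0, 0, 0]
    - [0, 0, 0]
    - [0, 0, 0]
    - [0, 0, 0]
    - [0, 0, 0]
    - [0, 0, 0]
    - [0, 0, 0]
    - [0, 0, 0]
  hand: [0, 0, 0, 0, 0, 0, 0, 0]

```text
time: 12.6
tool_pos: [0.3613, -0.2601, 0.2125]
tcp_rot: [3.038, -0.793, -0.011]
wrist_force: [-0.1, -0.2, 0.6]
width: -0.0
```

Run:
```python
from st import *
t=bot.read_camera("top"); cv2.imwrite("pics/top7.png",t[:,:,::-1])
si=bot.read_camera("side"); cv2.imwrite("pics/side7.png",si[:,:,::-1])
for n,im,(x0,y0,x1,y1),k in (("top",t,(130,190,460,310),2.4),("side",si,(220,180,370,290),5)):
    b=cv2.imread(f"pics/{n}0.png")[y0:y1,x0:x1]; a=im[y0:y1,x0:x1,::-1]
    cv2.imwrite(f"pics/cmp_{n}.png",cv2.resize(np.vstack([b,a]) ,None,fx=k if n=="top" else 2.7,fy=k if n=="top" else 2.7,interpolation=cv2.INTER_CUBIC))
    d=cv2.absdiff(a.copy(),b).max(axis=2); print(n,"changed px",int((d>40).sum()))
```

```text
t 12.6 p [ 0.3613 -0.2601  0.2125] th -0.9565 s_past_pivot1 mm 411.2 r 0.3293 yawdeg-th 25.56 tilt [-7.2e-03 -3.0e-04 -1.0e+00] F [-0.14 -0.16  0.59] q [-0.68 -0.16  2.1  -0.01  1.21  1.41]
top changed px 2387
side changed px 915
```

View pics/cmp_side.png

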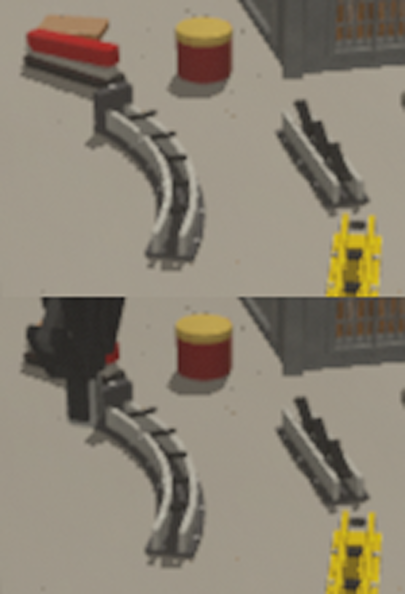

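View pics/cmp_top.png

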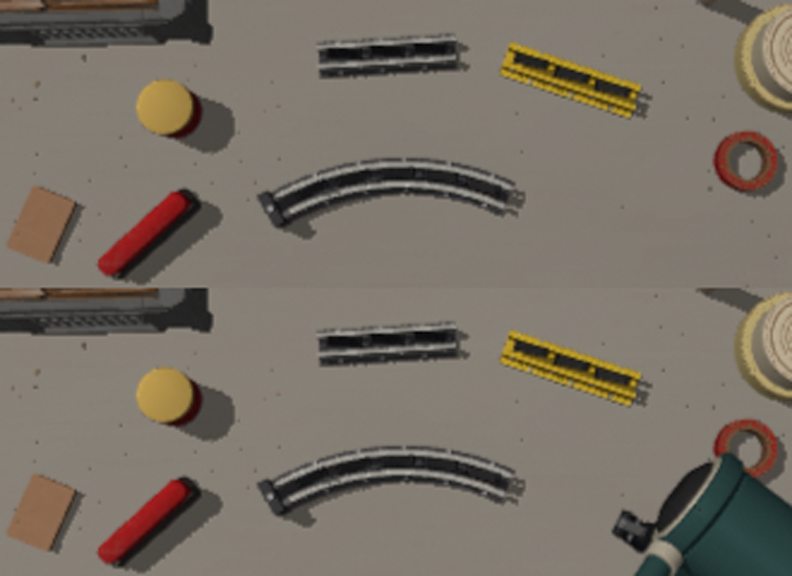

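Before and after match: the rails, tin, stapler and tape stand where they did and the tongues are up. Handing in.

```bash
python3 -c "
from workcell import bot
print(bot.finish_job())"
```

```text
the job is handed in; nothing more can be done
None
```

I stroked all five tongues of the curved rail in order, from the end block to the open end, with the shut fingertips about 30 mm above the table. That is about 4 mm above the cheeks. I handed the job in at about 12.7 s; no verdict is reported.

**Forces:** the wrist force, read only at the end of each move, was at most about 3.5 N while on the tongues.

**Depth:** I checked how far a tongue went down only on tongue 3. Its nose came out at about 28–32 mm, deeper than the half-way height of 35 mm. For the other four I infer it from holding nearly the same fingertip height (0.5 mm either way) along the row.

**After the stroke:** in the before/after top and side pictures all five tongues look up again. Both rails, the yellow look-alike, the tin and the stapler look unmoved. The tape roll was partly hidden by the arm, and I did not compare the glue stick; the fingers never went near either. The arm was clear at z = 0.21 m with no contact force.

**Disagreements:** the circle fits for the rail's arc centre differed by about 2 mm between the top and wrist cameras. I used a value in between. The fitted radius was 299–300 mm, against the 300 mm given.

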